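# Clear the tripped slide oven: hook out the slide tray, then reset the cut-out

## Task

The little slide-drying oven has tripped its over-temperature cut-out with a tray of slides still deep in the chamber. Take the hook rod from its stand and with its hook draw the tray out, keeping it level, until it stands wholly outside on the loading shelf; then push the recessed reset button beside the opening fully in with the rod's nose and let it spring back, and lay the rod back in both saddles of its stand, hook down. Do it all with the rod: keep the gripper off the oven and the tray, and leave the other things where they are.

Things in the scene. Friction and masses are not known exactly. Their poses are not given: they have to be found in the camera images.
- oven: Small white bench oven for drying slides, fixed, 134 mm wide, 270 mm long, 131 mm high. Origin: on the bench (z 0) under the middle of its front opening, in the plane of the front face. Its +x runs level into the chamber, +y to the left as one looks in, +z up; the opening faces its -x. All mm below for chamber, shelf and pod are in this frame
- chamber (a point): Middle of the chamber's floor, 125 mm behind the opening. The chamber is open in front: 104 mm wide (y -52 to 52), 250 mm deep (x 0 to 250), floor at z 30, roof at z 120. The roof is a clear window, so the tray shows from above
- shelf (a point): Middle of the steel loading shelf in front of the opening, on its top (x -82, z 30). The shelf carries the chamber floor on at the same height without a step: 108 mm wide, x 0 to -165, with a 5 mm turned-up lip at its end (top at z 35)
- reset_cap (a point): Middle of the outer face of the white reset button, 12.4 mm across, at the bottom of an 18 mm bore with a thin steel bezel: 9 mm behind the front face when out, y -91, z 75. The bore is in the grey control pod on the oven's -y flank (y -65 to -117, up to z 128, front flush with the oven's); a small knob below it (z 30) stands out 13 mm
- reset (a joint): Travel of the reset button, m: 0 out, 0.005 fully in. It moves along the oven's +x and springs back when let go; about 2 N start it, 5 N hold it fully in
- tray: Open stainless slide tray with three glass slides fixed in it, 110 x 84 mm, walls 14 mm high, about 0.22 kg, loose on the chamber floor, long side along the chamber. Origin: middle of its underside; +x to its rear (into the oven), +z up. At its front end (-x) stands an arched handle of 5 mm wire with a level crossbar
- tray_bar (a point): Middle of the handle's crossbar (wire centre): 52.5 mm ahead (-x) of the tray's origin, 27.5 mm above its underside; bar top at 30 mm, underside at 25, tray wall top below it at 14. 51 mm free between the handle's posts. At the start it is about 80 to 120 mm behind the oven's front face
- tray_rear (a point): Middle of the tray's rear bottom edge, 55 mm behind its origin
- rod: Hook rod, loose, 0.15 kg, parked in its stand hook down. Origin: on the rod's axis in its handle, where to grip; +x along the rod to the nose, +z up when the hook points down. Black handle: 18 mm wide (y), 24 high (z), x -65 to 45. Straight steel shaft, 8 mm thick, on the same axis, x 45 to 233. Mass centre about 20 mm ahead of the origin
- rod_nose (a point): Round end of the shaft: 233 mm ahead of the rod's origin, on its axis, 25 mm beyond the hook
- rod_hook (a point): Centre of the hook's tip: 200 mm ahead of the rod's origin, 23 mm below the axis; the hook's lowest point is 26 mm below the axis. The hook is a 6 mm wire spur that leaves the shaft at x 205 straight down, its last 5 mm bent back towards the handle (handle side at x 202 above the bend, 197 at the tip)
- stand: Fixed stand for the rod: dark foot plate, two grey saddles 12 mm thick. Origin: on the bench under the parked rod's origin (which lies 75 mm above it); +x along the parked rod to its nose. Rear saddle at x -48 for the handle: seat at z 63, cheeks 29 mm apart up to z 81. Front saddle at x 110 for the shaft: V notch, up to z 93. Between them the handle is free
- oven_door: The oven's lift-off front door, lying on the bench, 134 x 106 x 28 mm with a wire handle up to 55 mm; leave alone
- slide_box: Flat amber slide box, 194 x 114 x 38 mm; leave alone
- reagent_bottle: Reagent bottle with black cap, 74 mm across, 164 mm high; leave alone
- beaker: Clear cup, 76 mm across, 85 mm high; leave alone
Things that resemble listed ones, but are neither listed nor needed, are in the scene too. What is shaped like the stand but blue or purple is not meant.

How it is judged:
By the outcome, as a careful person would: the job done as asked, in the order asked, and still so for the second after the job is handed in, with the robot touching nothing.
It also fails if it takes over 58 s, if anything falls off the work surface, if the arm or the gripper's body presses on something with over 40 N, if the wrist force passes 120 N, or if a joint passes its speed limit or range.

## Robot

A 6-joint arm with a two-finger parallel gripper is mounted at the origin on the work surface. World frame = base frame: x ahead of the robot, y to its left, z up, the work surface at z = 0. Lengths are in m, angles in rad, forces in N, time in s.
With the tool pointing down it reaches from about 0.275 to 0.825 m from the base axis. Payload 5.2 kg.
Tool frame: the origin (TCP) lies at the very end of the fingers, on their centre line; the grasp point (between the pads) lies 19 mm behind it (bot.pinch_z is the distance from the TCP to the grasp point, in m); z points along the fingers, y is the direction in which the jaws open and shut (so a half turn about z gives the same grasp; the last joint's range is limited). The gripper opens to 93 mm and grips with 3 to 60 N. Pads are 15 mm wide; open, the fingers measure 128 mm over their backs; the gripper's body (75 mm by 188 mm) begins 65 mm behind the grasp point.
Start: joints at [0.905, 0.259, 1.535, -0, 1.348, -0.203], TCP at [0.246, 0.492, 0.219] pointing down, gripper open.
Joint ranges: [-3.14, 3.14], [-0.91, 2.08], [0.19, 2.58], [-1.22, 4.36], [0.22, 2.71], [-3.12, 3.12]. Speed limits (rad/s): [2.57, 2.57, 3.14, 3.14, 3.14, 3.14].

## Interface

Orientations are given as a unit quaternion [w, x, y, z].
In Python, from plant import get_obs, cams, job, nets, bot gives the robot as it stands.
- The arm moves only by the tool carry_out, never from a script. Its argument "series" is a list that holds one entry, the list of rows, each a list of 5 numbers: the shift along the tool's x, y, z in m, then the turn about the tool's z in rad, then the opening, from -1 (shut) to 1 (fully open). In form: [[[x, y, z, spin, fingers], ...]]. A call has exactly 5 rows; each row is the pose to reach, as a shift and turn from the pose commanded when the call began, along the tool's axes at that moment; what a row does not reach only later rows make up. A row lasts 1/10 s, in which the tool goes at most 50 mm and 8.59 degrees, less where a joint would pass 70% of its speed; a pose out of reach is approached as far as the arm can. A call with a gripper value outside its range is refused whole. The fingers move at their own pace and stop on an object; "force" is the grip in N (left out, the last holds). Time passes only in rows, so rows that repeat a pose let the fingers close, or fill a call up. It gives the time, the measured TCP pose, the force and the opening at its end, in the units of the state.
- get_obs(): the state, without advancing time (a new reading comes with each control period).
- cams.read_camera(name): name is "side" or "top" or "wrist"; returns a dict with "frame" (384x512x3 uint8, red, green, blue), "range_z" (384x512 float32, m along the optical axis (not along the pixel's ray), 0 where there is no reading), "fx", "fy", "cx", "cy" (pixels), "extrinsics" (4x4, takes a point from world to camera coordinates). Camera axes: x right, y up, looking along -z (the intrinsics and any distortion apply to the point x, -y, -z); pixel columns grow to the right and rows downward; lengths in m; the calibration is good to about 2 mm. A picture is of the moment at which its call begins.
- job.job_done(): hands the job in, once; it reports no verdict.
Trained networks look in a picture, given as the dict that the camera call returned (one of the last four; its "shot" number tells which), for a name from the list of things; names that differ only in an ending like _2 or _b are one class to them, and where a whole thing is asked for, a point or a joint stands for the part that bears it (a point fixed in the world has none). Each returns a list of dicts, best first, with "conf" (0 to 1); they miss things now and then, are a little off and sometimes report something else, mostly with a low value. They report only what shows in the picture. A call takes as long as a camera call. They do not tell look-alikes from the thing itself.
- nets.look_for(picture, name): "point" ([x, y, z] in m, in world coordinates, good to about 4 mm: the middle of the surface that is visible of it).
- nets.trace(picture, name): "pixels" (384x512 bool, what is visible of it).
- nets.place_of(picture, name): "point" ([x, y, z] in m, in world coordinates, good to about 4 mm: a listed point, or the origin of a listed thing).
The state is a dict: "time": time; "qpos": joint angles; "qvel": joint speeds; "tau": joint torques, N m; "eef_pos": TCP position; "orientation": TCP orientation; "wrist_force": force on the tool from outside, world axes, zero at the start; "torque": the same for the moment, N m; "width": finger opening in m.
Only numpy, scipy, OpenCV 4.12 (cv2) and the standard library are available. Lean on these libraries where they do the work, as an engineer would, in place of code of your own. Each camera call takes 0.05 s, during which the arm holds its last target. There are 200 camera calls.

## Working session

There is one attempt and no reset: what is moved stays moved. The work goes in short steps, Python scripts to look and compute and a tool call to move; the robot and the scene stay as the last step left them, time stands still between calls to the robot, and variables do not carry over. Pictures are saved under pics/ and viewed, about 8 in all and at most 12, crops included, and the job is handed in when it is done.

Besides the shell and the picture viewer there is one more tool, called as name(argument=value, ...), one argument or row to a line, values as JSON. carry_out: Moves the arm, as the interface text tells. Its arguments: {"type":"object","properties":{"series":{"type":"array","items":{"type":"array","items":{"type":"array","items":{"type":"number"}}}},"force":{"type":"number"}},"required":["series"]}

```bash
ls; mkdir -p pics
cat > h.py <<'E'
import numpy as np, cv2
from plant import get_obs, cams, job, nets, bot
def save(p,n,box=None,s=1):
    f=p["frame"][:,:,::-1]
    if box: f=f[box[1]:box[3],box[0]:box[2]]
    cv2.imwrite("pics/"+n,cv2.resize(f,None,fx=s,fy=s,interpolation=cv2.INTER_CUBIC))
def proj(p,w):
    c=p["extrinsics"]@np.append(w,1); return np.array([p["cx"]+p["fx"]*c[0]/-c[2], p["cy"]-p["fy"]*c[1]/-c[2]])
def unproj(p,u,v,d=None):
    u=np.asarray(u);v=np.asarray(v)
    if d is None: d=p["range_z"][v.astype(int),u.astype(int)]
    c=np.stack([(u-p["cx"])/p["fx"]*d,-(v-p["cy"])/p["fy"]*d,-d,np.ones_like(d)],-1)
    return (c@np.linalg.inv(p["extrinsics"]).T)[...,:3]
E
python3 - <<'E'
from h import *
a=cams.read_camera("top");b=cams.read_camera("side")
np.set_printoptions(precision=3,suppress=True)
cv2.imwrite("pics/a.png",np.vstack([a["frame"],b["frame"]])[:,:,::-1])
for n,p in(("top",a),("side",b)):
    print(n,p["shot"],{k:p[k] for k in("fx","fy","cx","cy")},np.linalg.inv(p["extrinsics"])[:3])
    for k in "oven chamber shelf reset_cap tray tray_bar tray_rear rod rod_nose rod_hook stand".split():
        for r in nets.place_of(p,k)[:3]:
            print(k,np.round(r["point"],3),round(r["conf"],2),proj(p,r["point"]).round())
print(get_obs())
E
cd pics; python3 -c "
import cv2;f=cv2.imread('a.png');cv2.imwrite('a.png',cv2.resize(f,None,fx=.78,fy=.78)) if 0 else None;cv2.imwrite('top.png',cv2.resize(f[:384],(800,600)));cv2.imwrite('side.png',cv2.resize(f[384:],(800,600)))"
```

```text
pics
top 1 {'fx': 422.6228562256649, 'fy': 422.6228562256649, 'cx': 258.7563873583025, 'cy': 188.62060642429628} [[ 0.005  0.998 -0.055  0.404]
 [-1.     0.004 -0.005 -0.073]
 [-0.005  0.056  0.998  1.59 ]]
oven [ 0.517  0.114 -0.001] 0.61 [211. 182.]
shelf [0.532 0.036 0.031] 0.82 [232. 177.]
tray [ 0.722  0.252 -0.003] 0.69 [176. 128.]
tray_rear [ 0.76  -0.123 -0.002] 0.28 [274. 118.]
rod [ 0.408 -0.304  0.075] 0.83 [326. 211.]
rod_nose [ 0.402 -0.073  0.073] 0.78 [261. 213.]
rod_hook [ 0.406 -0.101  0.054] 0.73 [269. 212.]
stand [ 0.237 -0.335  0.001] 0.98 [331. 257.]
stand [ 0.683 -0.392  0.001] 0.95 [346. 139.]
stand [ 0.306 -0.571 -0.003] 0.94 [394. 239.]
side 2 {'fx': 461.604931089641, 'fy': 461.604931089641, 'cx': 253.6495860646475, 'cy': 189.3007555602889} [[ 0.965  0.193 -0.178  0.21 ]
 [-0.261  0.659 -0.705 -1.223]
 [-0.019  0.727  0.686  1.176]]
oven [0.513 0.11  0.001] 0.66 [245. 168.]
chamber [0.49  0.239 0.034] 0.61 [231. 143.]
shelf [0.534 0.033 0.031] 0.85 [255. 174.]
reset_cap [ 0.765 -0.122 -0.002] 0.54 [328. 196.]
tray_rear [ 0.723  0.252 -0.004] 0.37 [285. 139.]
rod [ 0.408 -0.302  0.074] 0.66 [244. 239.]
rod [ 0.402 -0.075  0.07 ] 0.53 [227. 192.]
rod_nose [ 0.403 -0.074  0.069] 0.73 [227. 192.]
rod_hook [ 0.404 -0.107  0.049] 0.85 [230. 203.]
stand [ 0.682 -0.397  0.004] 0.91 [336. 257.]
stand [ 0.306 -0.567  0.   ] 0.87 [233. 334.]
stand [ 0.409 -0.313  0.   ] 0.79 [246. 257.]
{'time': 1.2, 'qpos': array([ 0.905,  0.259,  1.535, -0.   ,  1.348, -0.203]), 'qvel': array([-0.   , -0.   ,  0.001,  0.   , -0.001,  0.   ]), 'tau': array([ -0.004, -43.723, -28.43 ,   0.071,   0.031,  -0.   ]), 'eef_pos': array([0.246, 0.492, 0.219]), 'orientation': array([0.   , 0.229, 0.973, 0.   ]), 'wrist_force': array([-0.233, -0.13 , -0.136]), 'torque': array([0.028, 0.028, 0.027]), 'width': 0.09282196869555064}
```

View pics/top.png

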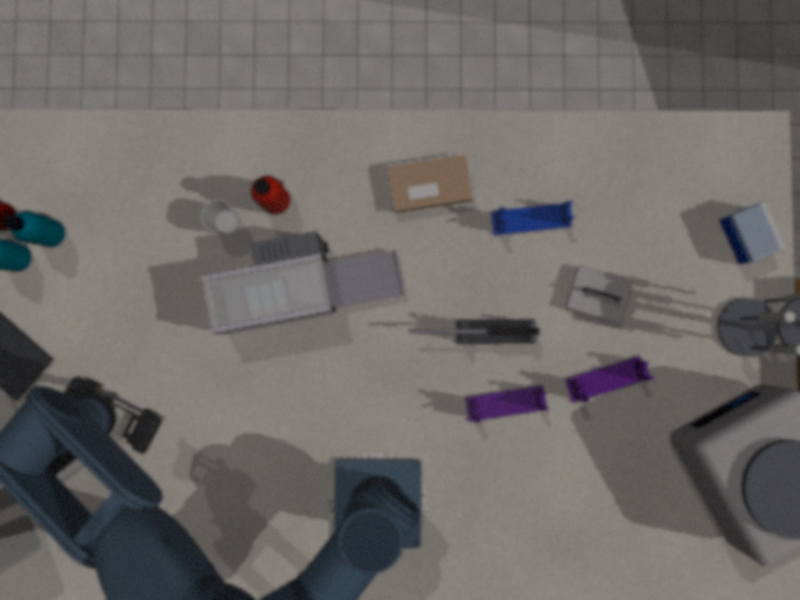

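View pics/side.png

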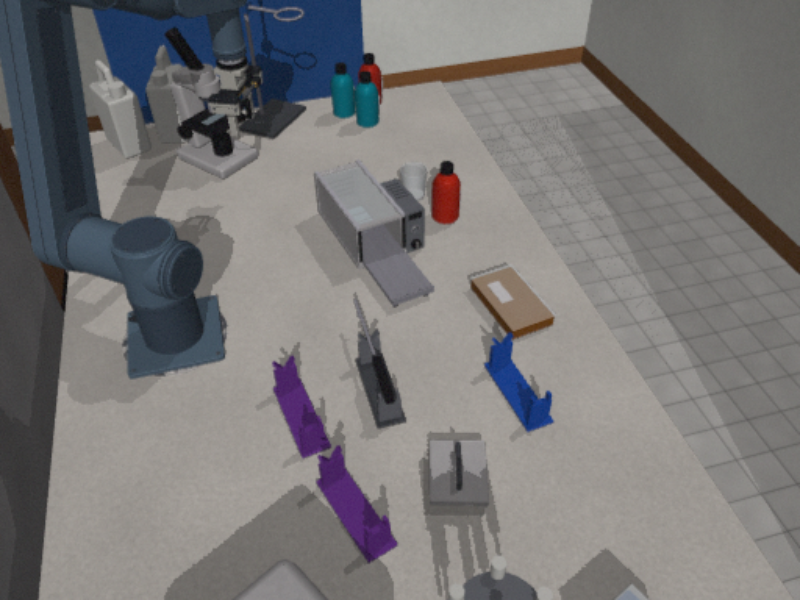

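The grey stand with the rod is at about (497,330) in the 800-px top view. The blue stand (533,218) and the purple ones (507,403) and (610,377) are decoys. The oven opens towards world -y, with the shelf at (365,280) and the pod on its +x side. Next I'll measure the yaws and check the rod and oven in crops.

Run:
```python
from h import *
np.set_printoptions(precision=4,suppress=True)
a=cams.read_camera("top");b=cams.read_camera("side");w=cams.read_camera("wrist")
for n,p in(("top",a),("side",b)):
    H,W=p["range_z"].shape;v,u=np.mgrid[:H,:W];P=unproj(p,u,v);ok=p["range_z"]>0
    for lab,nm,zr in(("shelf","oven",(.02,.045)),("ovtop","oven",(.115,.145)),("rod","rod",(.07,.1))):
        for r in nets.trace(p,nm)[:1]:
            m=r["pixels"]&ok&(P[...,2]>zr[0])&(P[...,2]<zr[1])
            q=P[m]
            if len(q)<10: print(n,lab,len(q));continue
            (c,s,an)=cv2.minAreaRect((q[:,:2]*1000).astype(np.float32))
            L=cv2.fitLine(q[:,:2].astype(np.float32),cv2.DIST_HUBER,0,.01,.01).ravel()
            print(n,lab,r["conf"],len(q),"rect",c,s,an,"z",np.median(q[:,2]),"line",L, "ymin/max",q[:,1].min(),q[:,1].max())
print("wrist",np.linalg.inv(w["extrinsics"])[:3],w["fx"])
f=np.vstack([cv2.resize(a["frame"][145:225,120:270],(750,400),interpolation=2)])
g=cv2.resize(a["frame"][195:230,220:360],(750,188),interpolation=2)
cv2.imwrite("pics/c.png",np.vstack([f,g])[:,:,::-1])
```

```text
top shelf 0.97 1446 rect (530.1837158203125, 163.73519897460938) (182.44309997558594, 430.92205810546875) 11.34191608428955 z 0.029591492095663807 line [ 0.2449 -0.9695  0.5295  0.0406] ymin/max -0.05795022730424517 0.3571695955057571
top ovtop 0.97 3535 rect (514.3172607421875, 249.26792907714844) (182.72885131835938, 272.6947021484375) 11.475409507751465 z 0.1263373913499759 line [ 0.4056 -0.914   0.5067  0.2366] ymin/max 0.10066903990143676 0.3867984190305646
top rod 0.68 200 rect (407.3600158691406, -292.0444641113281) (17.833681106567383, 152.0095672607422) 0.28426483273506165 z 0.08515417719387841 line [ 0.0154 -0.9999  0.4069 -0.3042] ymin/max -0.36803967895517786 -0.2160492572457448
side shelf 0.91 1515 rect (517.1814575195312, 145.54580688476562) (424.31805419921875, 250.3431396484375) 89.3071060180664 z 0.0292590541536204 line [ 0.2324 -0.9726  0.5194  0.0797] ymin/max -0.0663597786992689 0.35918627782896695
side ovtop 0.91 1747 rect (511.49127197265625, 246.9683380126953) (185.7384796142578, 281.61517333984375) 11.668822288513184 z 0.12610064162696144 line [ 0.5155 -0.8569  0.5114  0.2264] ymin/max 0.09542632691201747 0.3855786431615882
side rod 0.64 265 rect (404.4938659667969, -228.09100341796875) (19.2305850982666, 290.27490234375) 0.4663155674934387 z 0.08331828245443407 line [ 0.0067 -1.      0.4039 -0.2784] ymin/max -0.3731820291169301 -0.08294103017615062
wrist [[ 0.446  -0.8633 -0.2364  0.1784]
 [ 0.895   0.4298  0.119   0.5238]
 [-0.0011 -0.2646  0.9644  0.3848]] 275.11635862483774
```

View pics/c.png

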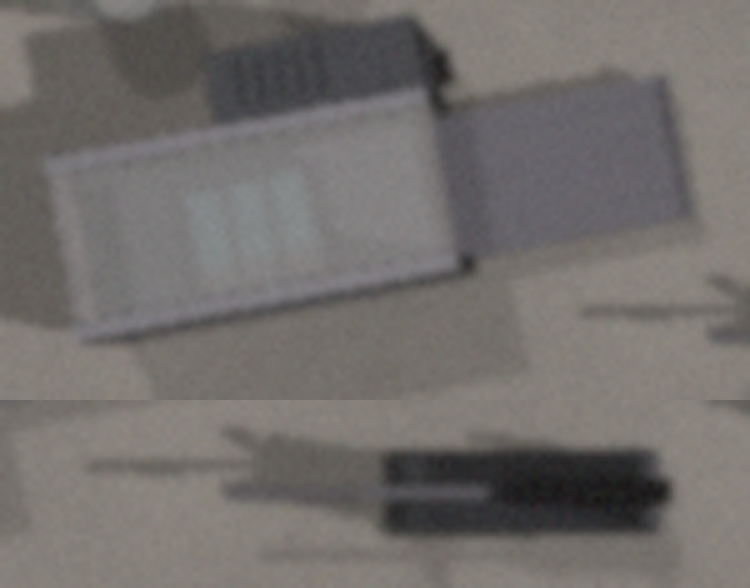

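The crops confirm the grey stand with the black-handled rod at (407,-304) mm, rod yaw about 90.5°. The oven's inward yaw is about 101.4°, with the tray's slides visible under the window. I'll go over the oven front for a wrist look.

carry_out(
  series=[
    [[-0.03,-0.017,-0.025,0.12,1],[-0.07,-0.04,-0.05,0.25,1],[-0.11,-0.06,-0.075,0.38,1],[-0.155,-0.083,-0.1,0.5,1],[-0.2,-0.107,-0.12,0.62,1]],
  ],
)

```text
time: 2.15
eef_pos: [0.3695, 0.3171, 0.3346]
orientation: [0.0, 0.517, 0.856, 0.001]
wrist_force: [0.4, 0.4, -0.1]
width: 0.0929
```

```bash
cat >> h.py <<'E'
from scipy.spatial.transform import Rotation as R
def go(x,y,z,yaw):
    "print tool shift+spin to TCP x,y,z with tool-x heading yaw (deg)"
    o=get_obs();q=o["orientation"];M=R.from_quat(np.r_[q[1:],q[0]]).as_matrix()
    d=M.T@(np.array([x,y,z])-o["eef_pos"]);h=np.degrees(np.arctan2(M[1,0],M[0,0]))
    s=(h-yaw+180)%360-180
    print("t",round(o["time"],2),"tcp",o["eef_pos"].round(4),"head",round(h,2),"tilt",M[2,2].round(4),"w",round(o["width"],4),"F",o["wrist_force"].round(1),"T",o["torque"].round(2))
    print(" -> shift",d.round(4),"spin",np.radians(s).round(4))
E
python3 -c "
from h import *
go(.51,.12,.35,101.4)"
```

```text
t 2.15 tcp [0.3695 0.3171 0.3346] head 117.72 tilt -1.0 w 0.0929 F [ 0.4  0.4 -0.1] T [-0.04 -0.01 -0.04]
 -> shift [-0.2398  0.0327 -0.0154] spin 0.2849
```

carry_out(
  series=[
    [[-0.048,0.006,-0.004,0.07,1],[-0.096,0.012,-0.008,0.14,1],[-0.144,0.02,-0.012,0.21,1],[-0.192,0.026,-0.015,0.285,1],[-0.24,0.033,-0.015,0.285,1]],
  ],
)

```text
time: 2.65
eef_pos: [0.5114, 0.12, 0.3488]
orientation: [0.001, 0.633, 0.774, 0.001]
wrist_force: [1.2, 0.9, 0.1]
width: 0.093
```

Run:
```python
from h import *
import time
np.set_printoptions(precision=4,suppress=True)
cams.read_camera("wrist")
p=cams.read_camera("wrist"); save(p,"w1.png",s=1.5)
for k in "oven chamber shelf reset_cap tray tray_bar tray_rear".split():
    for r in nets.place_of(p,k)[:2]: print(k,np.round(r["point"],3),round(r["conf"],2),proj(p,r["point"]).round()*1.5)
go(.407,-.304,.16,90.6)
import pickle;pickle.dump({k:p[k] for k in("frame","range_z","fx","fy","cx","cy","extrinsics")},open("w1.pkl","wb"))
```

```text
oven [ 0.514  0.115 -0.004] 0.79 [388.5 229.5]
shelf [0.529 0.031 0.032] 0.59 [387. 303.]
t 3.1 tcp [0.5097 0.1231 0.3484] head 101.76 tilt -1.0 w 0.0929 F [-0.  -0.5  0.2] T [-0.04  0.06  0.02]
 -> shift [-0.3972 -0.1877  0.1883] spin 0.1948
```

View pics/w1.png

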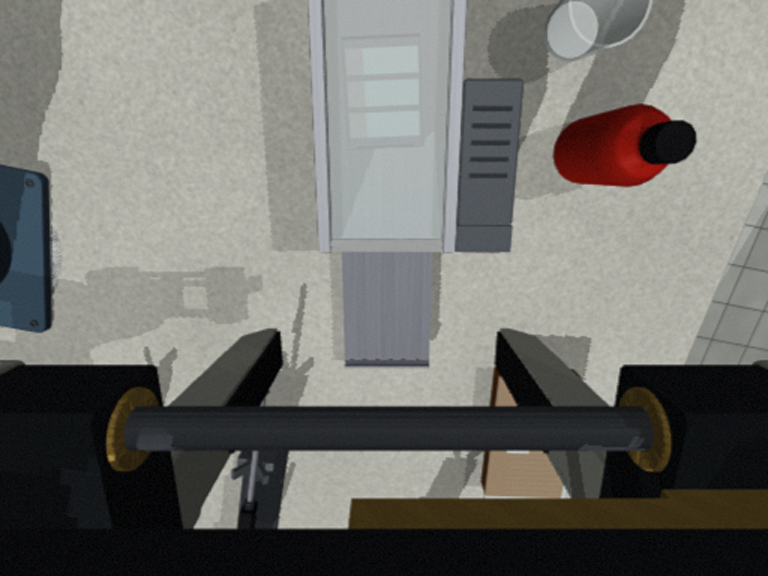

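The wrist view shows the shelf at (342–430, 252–365), the oven's front edge near row 245, and the tray frame at (343–421, 38–148), slightly turned. I'll enlarge the tray front to find the bar, and start towards the rod meanwhile.

Run:
```python
from h import *
import pickle
np.set_printoptions(precision=4,suppress=True)
p=pickle.load(open("w1.pkl","rb"))
f=p["frame"][0:175,195:355,::-1]
f=cv2.createCLAHE(3,(4,4)).apply(cv2.cvtColor(f,cv2.COLOR_BGR2GRAY))
cv2.imwrite("pics/w1c.png",cv2.resize(f,None,fx=3.4,fy=3.4,interpolation=cv2.INTER_CUBIC))
H,W=p["range_z"].shape;v,u=np.mgrid[:H,:W];P=unproj(p,u,v)
for r in (30,60,80,100,120,140,155,160,165,170,200,230): print(r,[P[r,c].round(3).tolist() for c in (222,258,285)])
```

```text
30 [[0.434, 0.275, 0.125], [0.479, 0.284, 0.127], [0.512, 0.291, 0.125]]
60 [[0.44, 0.241, 0.125], [0.486, 0.25, 0.125], [0.52, 0.257, 0.125]]
80 [[0.444, 0.217, 0.126], [0.49, 0.227, 0.126], [0.525, 0.233, 0.127]]
100 [[0.448, 0.193, 0.125], [0.495, 0.202, 0.128], [0.531, 0.209, 0.126]]
120 [[0.452, 0.167, 0.127], [0.5, 0.177, 0.126], [0.536, 0.184, 0.126]]
140 [[0.456, 0.14, 0.126], [0.505, 0.15, 0.128], [0.542, 0.158, 0.126]]
155 [[0.46, 0.12, 0.126], [0.51, 0.13, 0.127], [0.547, 0.137, 0.126]]
160 [[0.461, 0.113, 0.128], [0.511, 0.123, 0.129], [0.548, 0.131, 0.129]]
165 [[0.462, 0.106, 0.128], [0.512, 0.116, 0.128], [0.55, 0.123, 0.128]]
170 [[0.452, 0.07, 0.0], [0.517, 0.09, 0.03], [0.565, 0.099, 0.031]]
200 [[0.461, 0.011, -0.0], [0.528, 0.034, 0.03], [0.577, 0.044, 0.029]]
230 [[0.472, -0.051, 0.001], [0.54, -0.024, 0.031], [0.591, -0.014, 0.03]]
```

View pics/w1c.png

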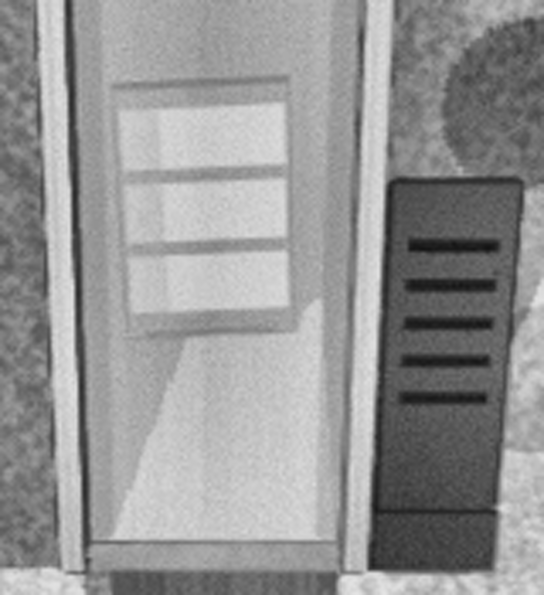

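carry_out(
  series=[
    [[-0.045,-0.021,0,0.04,0.3],[-0.09,-0.042,0,0.08,0],[-0.135,-0.063,0,0.12,-0.1],[-0.18,-0.085,0.02,0.16,-0.1],[-0.225,-0.106,0.04,0.195,-0.1]],
  ],
)

```text
time: 3.6
eef_pos: [0.4532, -0.1138, 0.3114]
orientation: [0.001, 0.704, 0.71, 0.0]
wrist_force: [0.2, 0.9, -0.7]
width: 0.0577
```

Run:
```python
from h import *
import pickle
np.set_printoptions(precision=4,suppress=True)
p=pickle.load(open("w1.pkl","rb"))
C=np.linalg.inv(p["extrinsics"])
def at(u,v,z):
    d=C[:3,:3]@np.array([(u-p["cx"])/p["fx"],-(v-p["cy"])/p["fy"],-1]); o=C[:3,3]
    return o+d*(z-o[2])/d[2]
c=lambda x,y,z: at(x/3.4+195-.35,y/3.4-.35,z)
FL,FR,BL,BR=c(131,335,.044),c(299,329,.044),c(112,86,.044),c(290,77,.044)
L0,R0=c(65,571,.131),c(369,571,.131); L1,R1=c(40,20,.131),c(393,20,.131)
print("tray",FL,FR,BL,BR, "w",np.linalg.norm(FL-FR),np.linalg.norm(BL-BR),"l",np.linalg.norm(FL-BL),np.linalg.norm(FR-BR))
print("oven",L0,R0,L1,R1,np.linalg.norm(L0-R0))
ang=lambda a,b:np.degrees(np.arctan2(*(b-a)[[1,0]]))
print("yaws oven",ang(L0,L1),ang(R0,R1),ang(L0,R0)+90,"tray",ang(FL,BL),ang(FR,BR),ang(FL,FR)+90,ang(BL,BR)+90)
print("slides",c(118,108,.032),c(287,102,.032),c(131,314,.032),c(289,307,.032))
# shelf edges via depth
H,W=p["range_z"].shape;v,u=np.mgrid[:H,:W];P=unproj(p,u,v)
m=(P[...,2]>.02)&(P[...,2]<.042)&(P[...,1]>-.09)&(P[...,1]<.1)&(P[...,0]>.45)&(P[...,0]<.62)
q=P[m];r=cv2.minAreaRect((q[:,:2]*1000).astype(np.float32));print("shelf",r,len(q))
m=(P[...,2]>.115)&(P[...,2]<.14)&(P[...,0]>.35)&(P[...,0]<.7);q=P[m]
yaw=np.radians(101.4)
for yd in(100.8,101.4,102):
    y=np.radians(yd);e=np.array([np.cos(y),np.sin(y)]);n=np.array([-e[1],e[0]])
    a=q[:,:2]@e;b=q[:,:2]@n;print(yd,np.percentile(a,.3),a.min(),np.percentile(b,[.3,99.7]),"mid e,n of shelf")
s=np.array([p for p in [FL,FR,BL,BR]])
y=np.radians(101.4);e=np.array([np.cos(y),np.sin(y)]);n=np.array([-e[1],e[0]])
print(s[:,:2]@e,s[:,:2]@n, "L0,R0",L0[:2]@e,R0[:2]@e,L0[:2]@n,R0[:2]@n)
go(.407,-.304,.16,90.6)
w=cams.read_camera("wrist");save(w,"w2.png",s=1.3)
for k in("rod","rod_nose","rod_hook","stand"):
    for r in nets.place_of(w,k)[:2]: print(k,np.round(r["point"],4),round(r["conf"],2))
H,W=w["range_z"].shape;v,u=np.mgrid[:H,:W];P=unproj(w,u,v)
m=(P[...,2]>.066)&(P[...,2]<.1)&(abs(P[...,0]-.405)<.03)&(P[...,1]<-.05)&(P[...,1]>-.38);q=P[m]
for y in np.arange(-.38,-.06,.02):
    k=q[(q[:,1]>y)&(q[:,1]<y+.02)]
    if len(k)>4: print(round(y+.01,2),len(k),k[:,0].min().round(4),k[:,0].max().round(4),np.percentile(k[:,2],95).round(4))
```

```text
tray [0.4544 0.2004 0.044 ] [0.5322 0.2188 0.044 ] [0.428  0.3025 0.044 ] [0.505  0.3216 0.044 ] w 0.07996537885356703 0.07933152125885262 l 0.10548233553423134 0.10638069093202213
oven [0.4518 0.1007 0.131 ] [0.5754 0.1255 0.131 ] [0.4125 0.2964 0.131 ] [0.536  0.3212 0.131 ] 0.12605227068954322
yaws oven 101.36888955127145 101.38092434629915 101.33009080819869 tray 104.50260405841122 104.83641530330232 103.27979618618652 103.91762661238921
slides [0.4303 0.2972 0.032 ] [0.506  0.3149 0.032 ] [0.4516 0.2103 0.032 ] [0.5261 0.2285 0.032 ]
shelf ((530.4193115234375, 20.444061279296875), (108.08769226074219, 149.12306213378906), 11.166783332824707) 4461
100.8 0.015306833145037162 0.01267165075140482 [-0.7335 -0.4595] mid e,n of shelf
101.4 0.009576613643696665 0.006595708002957791 [-0.7347 -0.4608] mid e,n of shelf
102 0.0038087895190120516 0.0005190419608013631 [-0.7358 -0.462 ] mid e,n of shelf
[0.1066 0.1093 0.212  0.2154] [-0.485  -0.5649 -0.4793 -0.5586] L0,R0 0.009405598904602052 0.009251796822546862 -0.4628260839298849 -0.5888782607889517
t 3.6 tcp [ 0.4532 -0.1138  0.3114] head 90.51 tilt -1.0 w 0.0577 F [ 0.2  0.9 -0.7] T [-0.09  0.04  0.01]
 -> shift [-0.1896 -0.0483  0.1515] spin -0.0016
rod [ 0.406  -0.3042  0.0692] 0.56
rod_nose [ 0.4003 -0.3061  0.0691] 0.62
rod_nose [ 0.405  -0.0738  0.0719] 0.58
rod_hook [ 0.4019 -0.1041  0.0532] 0.75
stand [ 0.4063 -0.3096 -0.0024] 0.86
-0.37 77 0.3854 0.4259 0.0882
-0.35 193 0.3852 0.4258 0.0885
-0.33 19 0.3965 0.4132 0.0878
-0.29 19 0.3963 0.4135 0.0875
-0.27 168 0.3952 0.4138 0.0877
-0.25 82 0.3991 0.4105 0.0816
-0.23 59 0.4012 0.4079 0.0797
-0.21 162 0.382 0.4265 0.0918
-0.19 239 0.3805 0.4266 0.0921
-0.17 66 0.3995 0.4074 0.0788
-0.15 66 0.3998 0.4071 0.0788
-0.13 68 0.399 0.4067 0.0789
-0.11 79 0.3992 0.4068 0.0785
-0.09 72 0.3986 0.4061 0.0784
-0.07 23 0.3986 0.4062 0.0775
```

View pics/w2.png

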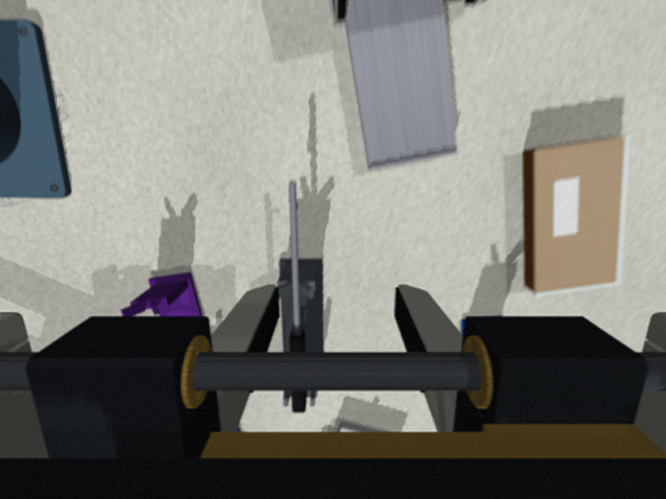

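Rod: origin (0.405, -0.304), axis z about 0.075, yaw 90.55°. In oven coordinates the tray's bar is about 101 mm deep, at y about +1. Now to the rod.

carry_out(
  series=[
    [[-0.04,-0.01,0.03,0,-0.2],[-0.08,-0.02,0.06,0,-0.2],[-0.12,-0.03,0.1,0,-0.2],[-0.16,-0.04,0.14,0,-0.2],[-0.19,-0.05,0.18,0,-0.2]],
  ],
  force=45,
)

```text
time: 4.35
eef_pos: [0.4103, -0.2931, 0.1447]
orientation: [0.002, 0.703, 0.711, 0.0]
wrist_force: [1.4, -0.2, -0.4]
width: 0.0373
```

```bash
python3 -c "
from h import *
go(.405,-.304,.056,90.55)"
```

```text
t 4.35 tcp [ 0.4103 -0.2931  0.1447] head 90.68 tilt -1.0 w 0.0373 F [ 1.4 -0.2 -0.4] T [-0.1   0.04 -0.03]
 -> shift [-0.0106 -0.0057  0.0887] spin 0.0022
```

carry_out(
  series=[
    [[0,0,0.02,0,-0.2],[0,0,0.04,0,-0.2],[0,0,0.05,0,-0.2],[0,0,0.05,0,-0.2],[0,0,0.05,0,-0.2]],
  ],
)

```text
time: 4.85
eef_pos: [0.4096, -0.2922, 0.0954]
orientation: [0.001, 0.703, 0.711, 0.0]
wrist_force: [0.2, 0.2, -0.8]
width: 0.0374
```

```bash
python3 -c "
from h import *
go(.405,-.304,.056,90.55)"
```

```text
t 4.85 tcp [ 0.4096 -0.2922  0.0954] head 90.59 tilt -1.0 w 0.0374 F [ 0.2  0.2 -0.8] T [-0.08  0.08 -0.02]
 -> shift [-0.0117 -0.0048  0.0394] spin 0.0006
```

carry_out(
  series=[
    [[-0.012,-0.005,0.01,0,-0.2],[-0.012,-0.005,0.0395,0,-0.2],[-0.012,-0.005,0.0395,0,-0.2],[-0.012,-0.005,0.0395,0,-1],[-0.012,-0.005,0.0395,0,-1]],
  ],
  force=45,
)

```text
time: 5.35
eef_pos: [0.4039, -0.3055, 0.0559]
orientation: [0.001, 0.704, 0.71, -0.0]
wrist_force: [-0.5, -0.3, -0.3]
width: 0.0254
```

carry_out(
  series=[
    [[0,0,0,0,-1],[0,0,0,0,-1],[0,0,-0.02,0,-1],[0,0,-0.05,0,-1],[0,0,-0.09,0,-1]],
  ],
)

```text
time: 5.85
eef_pos: [0.4023, -0.3035, 0.1446]
orientation: [-0.002, 0.704, 0.71, 0.0]
wrist_force: [0.2, -0.5, -1.9]
width: 0.0175
```

```bash
cat >> h.py <<'E'
Y=np.radians(101.37);E=np.array([np.cos(Y),np.sin(Y)]);N=np.array([-E[1],E[0]]);E0,N0=.0085,-.5255
def ow(x,y): return (x+E0)*E+(y+N0)*N      # oven frame -> world
def wo(p): return np.array([p[:2]@E-E0,p[:2]@N-N0,*p[2:]])
E
python3 -c "
from h import *
w=cams.read_camera('wrist');save(w,'w3.png',s=1.3)
go(*ow(-.33,.001),.12,101.37)
H,W=w['range_z'].shape;v,u=np.mgrid[:H,:W];P=unproj(w,u,v)
m=(P[...,2]>.145)&(P[...,2]<.2)&(P[...,1]>-.27)&(abs(P[...,0]-.405)<.02);q=P[m]
for y in np.arange(-.26,-.06,.02):
    k=q[(q[:,1]>y)&(q[:,1]<y+.02)]
    if len(k)>4: print(round(y+.01,2),len(k),k[:,0].min().round(4),k[:,0].max().round(4),np.percentile(k[:,2],95).round(4))
print(q[:,1].max())
"
```

```text
t 5.9 tcp [ 0.4054 -0.3068  0.1522] head 90.49 tilt -1.0 w 0.0177 F [ 1.  -1.9  2.7] T [-0.16 -0.01 -0.02]
 -> shift [0.0937 0.1728 0.0325] spin -0.1898
-0.25 901 0.3926 0.409 0.1735
-0.23 618 0.3972 0.4046 0.1678
-0.21 705 0.3972 0.4047 0.1679
-0.19 781 0.3971 0.4048 0.1677
-0.17982093168254074
```

View pics/w3.png

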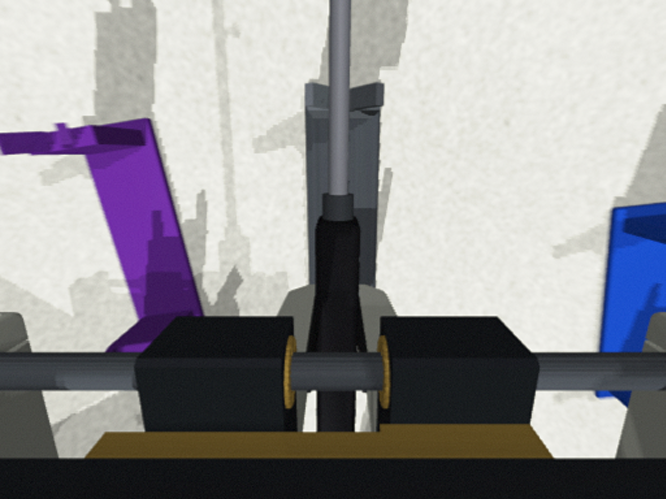

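Rod is held square in the grip (width 17.7 mm, shaft straight ahead). Moving to the front of the oven.

carry_out(
  series=[
    [[0.015,0.03,0,-0.05,-1],[0.04,0.075,0,-0.1,-1],[0.07,0.13,0.01,-0.15,-1],[0.094,0.173,0.02,-0.19,-1],[0.094,0.173,0.032,-0.19,-1]],
  ],
)

```text
time: 6.4
eef_pos: [0.5798, -0.207, 0.1133]
orientation: [0.002, 0.632, 0.775, 0.001]
wrist_force: [0.2, -0.5, -0.7]
width: 0.0176
```

carry_out(
  series=[
    [[0,0,0.015,0,-1],[0,0,0.03,0,-1],[0,0,0.04,0,-1],[0,0,0.04,0,-1],[0,0,0.04,0,-1]],
  ],
)

```text
time: 6.9
eef_pos: [0.5755, -0.2097, 0.073]
orientation: [-0.0, 0.634, 0.773, -0.0]
wrist_force: [0.9, -1.0, -1.0]
width: 0.0179
```

```bash
cat >> h.py <<'E'
def shaft(w,show=True):
    "shaft line of held rod in oven frame from wrist depth"
    o=get_obs();t=wo(o["eef_pos"]);zc=o["eef_pos"][2]+.019
    H,W=w["range_z"].shape;v,u=np.mgrid[:H,:W];P=unproj(w,u,v).reshape(-1,3)
    P=P[w["range_z"].ravel()>0]
    q=np.c_[P[:,:2]@E-E0,P[:,:2]@N-N0,P[:,2]];q=q[(abs(q[:,2]-zc)<.02)&(abs(q[:,1]-t[1])<.03)&(q[:,0]>t[0]+.05)]
    for a in np.arange(.05,.24,.02):
        k=q[(q[:,0]-t[0]>a)&(q[:,0]-t[0]<a+.02)]
        if len(k)>4: print(" shaft +%.2f"%(a+.01),len(k),"y",((k[:,1].min()+k[:,1].max())/2).round(4),"ztop",np.percentile(k[:,2],95).round(4))
    print(" max x",(q[:,0].max()).round(4),"tcp oven",t.round(4))
E
python3 -c "
from h import *
w=cams.read_camera('wrist')
shaft(w)
go(*ow(-.085,.001),.074,101.37)
for k in ('reset_cap','shelf','oven','rod_nose'):
    for r in nets.place_of(w,k)[:2]: print(k,wo(np.array(r['point'])).round(4),round(r['conf'],2))
s=cams.read_camera('side')
for k in ('reset_cap','shelf','oven','rod_nose','rod_hook','tray_bar','tray'):
    for r in nets.place_of(s,k)[:2]: print('side',k,wo(np.array(r['point'])).round(4),round(r['conf'],2))
"
```

```text
shaft +0.06 715 y 0.0039 ztop 0.0981
 shaft +0.08 634 y 0.0035 ztop 0.096
 shaft +0.10 725 y 0.0035 ztop 0.0959
 shaft +0.12 563 y 0.0033 ztop 0.0958
 max x -0.203 tcp oven [-0.3278  0.0023  0.0735]
t 6.95 tcp [ 0.5759 -0.2099  0.0735] head 101.31 tilt -1.0 w 0.018 F [ 0.2 -0.2 -1.3] T [-0.11  0.01 -0.06]
 -> shift [ 0.2428  0.0011 -0.0006] spin -0.001
side reset_cap [-0.6231  0.1423 -0.0034] 0.36
side shelf [-0.0788  0.0002  0.0318] 0.79
side oven [ 0.0016  0.0013 -0.    ] 0.66
side rod_nose [-0.0962  0.0001  0.0924] 0.5
side rod_hook [0.0009 0.002  0.0003] 0.7
side rod_hook [-0.1284  0.0005  0.0696] 0.47
```

carry_out(
  series=[
    [[0.03,0.002,0,0,-1],[0.07,0.002,0,0,-1],[0.11,0.002,0,0,-1],[0.15,0.002,0,0,-1],[0.18,0.002,0,0,-1]],
  ],
)

```text
time: 8.05
eef_pos: [0.5414, -0.0303, 0.0729]
orientation: [-0.0, 0.634, 0.774, 0.0]
wrist_force: [-0.5, -0.8, -1.1]
width: 0.0174
```

carry_out(
  series=[
    [[0.025,0,0,0,-1],[0.045,0,0,0,-1],[0.06,0,0,0,-1],[0.063,0,0,0,-1],[0.063,0,0,0,-1]],
  ],
)

```text
time: 8.55
eef_pos: [0.5301, 0.0293, 0.073]
orientation: [0.0, 0.633, 0.774, -0.0]
wrist_force: [-0.8, -0.1, -1.6]
width: 0.0179
```

```bash
python3 -c "
from h import *
w=cams.read_camera('wrist');t=cams.read_camera('top');s=cams.read_camera('side')
a=cv2.resize(w['frame'][:200,150:370],(616,560),interpolation=2)
cv2.imwrite('pics/w4.png',a[:,:,::-1])
b=cv2.resize(s['frame'][90:180,190:300],(660,540),interpolation=2)
cv2.imwrite('pics/s4.png',b[:,:,::-1])
shaft(w)
go(*ow(-.085,.001),.054,101.37)
for n,p in(('w',w),('t',t),('s',s)):
  for k in ('tray_bar','tray','rod_nose','rod_hook'):
    for r in nets.place_of(p,k)[:2]: print(n,k,wo(np.array(r['point'])).round(4),round(r['conf'],2))
"
```

```text
shaft +0.06 723 y 0.0014 ztop 0.098
 shaft +0.08 594 y 0.001 ztop 0.0958
 max x 0.0037 tcp oven [-0.0852 -0.      0.0729]
t 8.7 tcp [0.5303 0.0284 0.0729] head 101.3 tilt -1.0 w 0.0173 F [ 0.1  0.4 -0.3] T [-0.05  0.08  0.  ]
 -> shift [ 0.0002 -0.001   0.0189] spin -0.0013
s tray [ 0.0984 -0.2357 -0.0003] 0.42
```

View pics/w4.png

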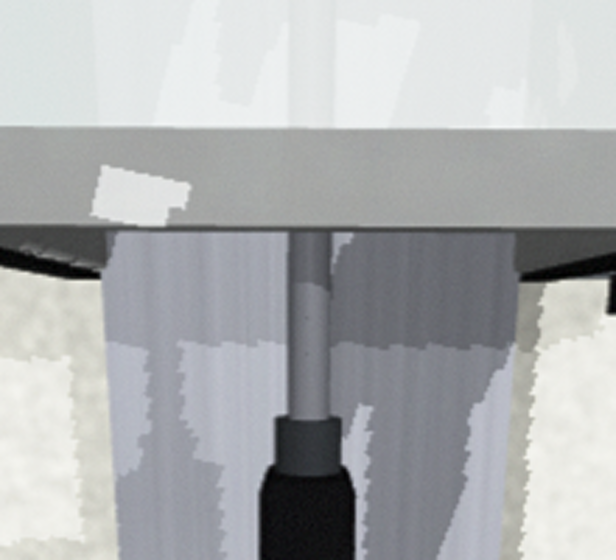

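The rod is inside, centred through the opening (shaft at column 310 of the crop). Lowering the hook while watching the force.

carry_out(
  series=[
    [[0.002,0,0.004,0,-1],[0.002,0,0.009,0,-1],[0.002,0,0.014,0,-1],[0.002,0,0.019,0,-1],[0.002,0,0.019,0,-1]],
  ],
)

```text
time: 9.8
eef_pos: [0.5287, 0.0314, 0.0528]
orientation: [-0.001, 0.634, 0.774, -0.001]
wrist_force: [-0.2, -0.6, -1.4]
width: 0.0177
```

carry_out(
  series=[
    [[-0.008,0,0,0,-1],[-0.016,0,0,0,-1],[-0.024,0,0,0,-1],[-0.032,0,0,0,-1],[-0.04,0,0,0,-1]],
  ],
)

```text
time: 10.3
eef_pos: [0.5375, -0.0088, 0.0539]
orientation: [-0.0, 0.634, 0.773, 0.0]
wrist_force: [-0.0, 0.7, -1.3]
width: 0.0178
```

```bash
python3 -c "
from h import *
w=cams.read_camera('wrist');t=cams.read_camera('top')
shaft(w)
go(*ow(-.315,.001),.054,101.37)
a=cv2.resize(t['frame'][145:225,140:270],(780,480),interpolation=2)
cv2.imwrite('pics/t5.png',a[:,:,::-1])
"
```

```text
shaft +0.06 716 y 0.0016 ztop 0.0789
 shaft +0.08 639 y 0.0014 ztop 0.0769
 shaft +0.10 723 y 0.0011 ztop 0.0767
 shaft +0.12 573 y 0.0009 ztop 0.0767
 max x 0.001 tcp oven [-0.1237  0.      0.054 ]
t 10.4 tcp [ 0.5379 -0.0094  0.054 ] head 101.27 tilt -1.0 w 0.0177 F [-0.4  0.2 -1.9] T [-0.07  0.02  0.  ]
 -> shift [-1.913e-01 -7.000e-04  1.000e-04] spin -0.0018
```

View pics/t5.png

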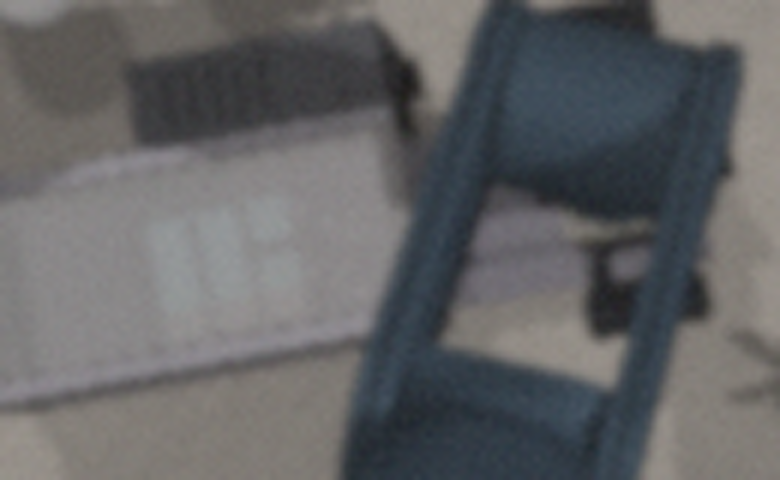

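The slides have moved about 7 px (25 mm) towards the opening, as predicted, so the hook holds the bar. Drawing out.

carry_out(
  series=[
    [[-0.015,0,0,0,-1],[-0.033,0,0,0,-1],[-0.053,0,0,0,-1],[-0.073,0,0,0,-1],[-0.093,0,0,0,-1]],
  ],
)

```text
time: 10.9
eef_pos: [0.5557, -0.1003, 0.0539]
orientation: [-0.0, 0.634, 0.774, 0.0]
wrist_force: [0.5, 1.8, -2.0]
width: 0.0177
```

carry_out(
  series=[
    [[-0.02,0,0,0,-1],[-0.04,0,0,0,-1],[-0.058,0,0,0,-1],[-0.074,0,0,0,-1],[-0.087,0,0,0,-1]],
  ],
)

```text
time: 11.4
eef_pos: [0.573, -0.1859, 0.0538]
orientation: [-0.0, 0.634, 0.773, -0.0]
wrist_force: [1.1, 1.3, -1.0]
width: 0.0176
```

carry_out(
  series=[
    [[-0.009,0,0,0,-1],[-0.016,0,0,0,-1],[-0.021,0,0,0,-1],[-0.024,0,0,0,-1],[-0.024,0,0,0,-1]],
  ],
)

```text
time: 11.9
eef_pos: [0.5776, -0.2081, 0.0539]
orientation: [0.0, 0.634, 0.774, -0.0]
wrist_force: [0.2, 0.2, -0.6]
width: 0.0178
```

```bash
python3 -c "
from h import *
w=cams.read_camera('wrist');t=cams.read_camera('top');s=cams.read_camera('side')
shaft(w)
go(*ow(-.322,.001),.054,101.37)
for n,p in(('w',w),('t',t),('s',s)):
  for k in ('tray_bar','tray','tray_rear','rod_nose','rod_hook'):
    for r in nets.place_of(p,k)[:2]: print(n,k,wo(np.array(r['point'])).round(4),round(r['conf'],2))
a=np.hstack([cv2.resize(w['frame'],(450,337)),cv2.resize(s['frame'][100:190,190:310],(450,337),interpolation=2)])
cv2.imwrite('pics/w6.png',cv2.resize(a,(800,300))[:,:,::-1])
"
```

```text
shaft +0.06 707 y 0.0016 ztop 0.0788
 shaft +0.08 639 y 0.0012 ztop 0.0769
 shaft +0.10 723 y 0.0011 ztop 0.0766
 shaft +0.12 540 y 0.0009 ztop 0.0766
 max x -0.2021 tcp oven [-3.261e-01  2.000e-04  5.400e-02]
t 12.05 tcp [ 0.5776 -0.2078  0.054 ] head 101.37 tilt -1.0 w 0.0175 F [-0.3 -0.7 -1.6] T [-0.15  0.06 -0.04]
 -> shift [ 0.0041 -0.0008 -0.    ] spin 0.0
t tray_bar [-0.6174  0.1436 -0.0042] 0.7
t tray_bar [-0.1295 -0.0016  0.0572] 0.64
t tray [-0.075  -0.0048  0.0298] 0.68
t tray_rear [-0.0178 -0.0088  0.0299] 0.64
t rod_nose [-0.0931 -0.0035  0.0699] 0.52
t rod_hook [-0.1234 -0.002   0.0511] 0.64
s tray_bar [-0.1257 -0.0005  0.0597] 0.71
s tray [-0.0794  0.0027  0.0286] 0.77
s tray [-0.3963  0.1883 -0.0014] 0.58
s tray_rear [-0.0195 -0.008   0.0311] 0.66
s tray_rear [-0.0945  0.0009  0.0711] 0.46
s rod_nose [-0.0956  0.0002  0.0714] 0.45
s rod_nose [-0.0207 -0.0047  0.0316] 0.43
s rod_hook [-0.1268 -0.0008  0.0445] 0.61
s rod_hook [-0.2754 -0.2    -0.0003] 0.61
```

View pics/w6.png

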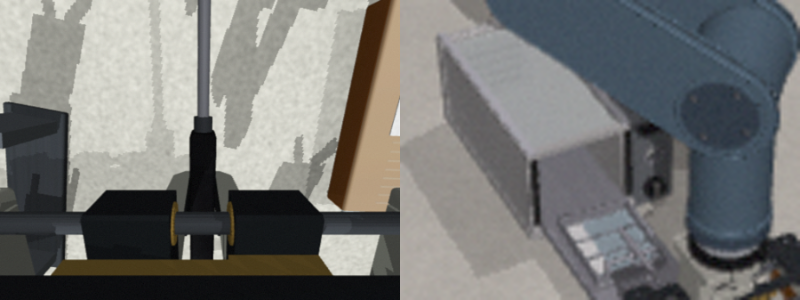

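The tray stands outside: bar at about -0.128, rear at about -0.019, on the shelf (view 2, around (610,240)). Unhooking now: forward, then up.

carry_out(
  series=[
    [[0.005,0,0,0,-1],[0.01,0,0,0,-1],[0.01,0,0,0,-1],[0.01,0,-0.01,0,-1],[0.01,0,-0.02,0,-1]],
  ],
)

```text
time: 13.3
eef_pos: [0.5755, -0.1981, 0.0746]
orientation: [-0.0, 0.634, 0.774, -0.0]
wrist_force: [0.2, -0.1, -2.3]
width: 0.0177
```

carry_out(
  series=[
    [[0,0,-0.015,0,-1],[0,0,-0.035,0,-1],[0,0,-0.045,0,-1],[0,0,-0.045,0,-1],[0,0,-0.045,0,-1]],
  ],
)

```text
time: 13.8
eef_pos: [0.5754, -0.1982, 0.1189]
orientation: [0.0, 0.634, 0.774, 0.0]
wrist_force: [-0.3, 0.2, -1.8]
width: 0.0175
```

```bash
python3 -c "
from h import *
w=cams.read_camera('wrist');t=cams.read_camera('top');s=cams.read_camera('side')
go(*ow(-.27,-.092),.12,101.37)
for n,p in(('t',t),('s',s)):
  for k in ('tray_bar','tray','tray_rear','slide_box'):
    for r in nets.place_of(p,k)[:1]: print(n,k,wo(np.array(r['point'])).round(4),round(r['conf'],2))
"
```

```text
t 13.95 tcp [ 0.5749 -0.1979  0.1178] head 101.34 tilt -1.0 w 0.0178 F [-0.1 -0.5 -1. ] T [-0.07  0.06 -0.  ]
 -> shift [ 0.0459  0.0929 -0.0023] spin -0.0005
t tray_bar [-0.1259  0.0015  0.0558] 0.86
t tray [-0.0736 -0.0042  0.0286] 0.62
t tray_rear [-0.0212 -0.006   0.0289] 0.95
t slide_box [-0.2801 -0.1961 -0.0015] 0.9
s tray_bar [-0.1259 -0.0003  0.0584] 0.55
s tray [-0.0766 -0.0015  0.0325] 0.69
s tray_rear [-0.0188 -0.0053  0.0331] 0.93
s slide_box [-0.2787 -0.2005 -0.0025] 0.69
```

carry_out(
  series=[
    [[0.01,0.02,0,0,-1],[0.025,0.05,0,0,-1],[0.038,0.078,0,0,-1],[0.046,0.093,0.01,0,-1],[0.046,0.093,0.03,0,-1]],
  ],
)

```text
time: 14.85
eef_pos: [0.6603, -0.1334, 0.0896]
orientation: [0.002, 0.633, 0.774, 0.001]
wrist_force: [-1.0, -0.0, -1.6]
width: 0.0177
```

carry_out(
  series=[
    [[0,0,0.015,0,-1],[0,0,0.03,0,-1],[0,0,0.032,0,-1],[0,0,0.032,0,-1],[0,0,0.032,0,-1]],
  ],
)

```text
time: 15.35
eef_pos: [0.658, -0.1354, 0.0576]
orientation: [0.001, 0.634, 0.773, 0.0]
wrist_force: [-0.4, -0.2, -1.6]
width: 0.0179
```

```bash
python3 -c "
from h import *
w=cams.read_camera('wrist');t=cams.read_camera('top');s=cams.read_camera('side')
shaft(w)
go(*ow(-.25,-.092),.056,101.37)
for n,p in(('w',w),('s',s),('t',t)):
  for k in ('reset_cap','rod_nose','oven'):
    for r in nets.place_of(p,k)[:2]: print(n,k,wo(np.array(r['point'])).round(4),round(r['conf'],2))
c=proj(s,np.r_[ow(0,-.091),.075]).astype(int);print('bore px',c, proj(s,np.r_[ow(-.02,-.091),.075]))
x0,y0=c[0]-35,c[1]-30
a=cv2.resize(s['frame'][y0:y0+60,x0:x0+70],(630,540),interpolation=2)
cv2.imwrite('pics/s7.png',a[:,:,::-1])
"
```

```text
shaft +0.06 711 y -0.0916 ztop 0.0823
 shaft +0.08 633 y -0.0921 ztop 0.0805
 shaft +0.10 730 y -0.0921 ztop 0.0804
 shaft +0.12 542 y -0.0923 ztop 0.0804
 max x -0.1468 tcp oven [-0.2708 -0.0931  0.058 ]
t 15.5 tcp [ 0.6582 -0.1352  0.058 ] head 101.33 tilt -1.0 w 0.0176 F [ 0.2  0.1 -1.1] T [-0.12  0.02  0.01]
 -> shift [ 0.0208 -0.0012  0.0019] spin -0.0007
s rod_nose [-0.0384 -0.0903  0.0737] 0.58
s oven [-0.0013  0.0012  0.003 ] 0.71
t rod_nose [-0.0361 -0.0962  0.0766] 0.7
t rod_nose [-0.2696 -0.0917  0.0769] 0.38
t oven [ 0.2236 -0.201  -0.0011] 0.69
t oven [ 0.0028 -0.0033 -0.003 ] 0.58
bore px [265 146] [268.0230353  148.96729095]
```

View pics/s7.png

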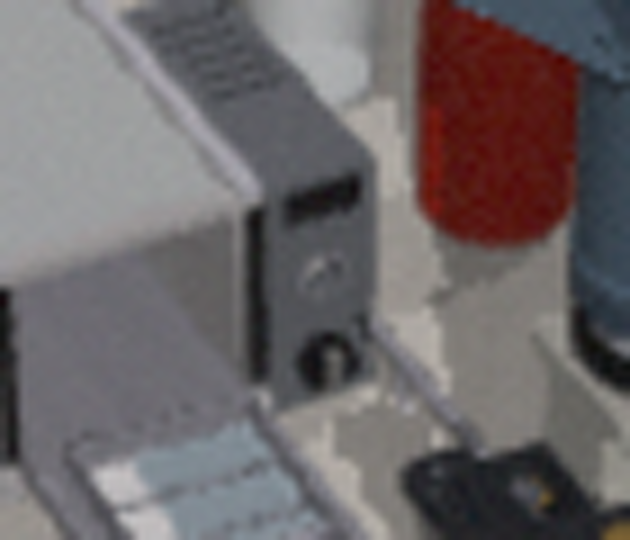

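The bore shows at crop (322,270), i.e. side px (265.8,146), matching the predicted (265,146); the nose at (362,325) fits too. Aligning and approaching.

carry_out(
  series=[
    [[0,-0.0015,0.002,0,-1],[0.01,-0.0015,0.002,0,-1],[0.022,-0.0015,0.002,0,-1],[0.034,-0.0015,0.002,0,-1],[0.042,-0.0015,0.002,0,-1]],
  ],
)

```text
time: 16.45
eef_pos: [0.6475, -0.0919, 0.0549]
orientation: [-0.0, 0.633, 0.774, 0.0]
wrist_force: [-0.9, -0.1, -1.7]
width: 0.0182
```

carry_out(
  series=[
    [[0.001,0,0,0,-1],[0.002,0,0,0,-1],[0.003,0,0,0,-1],[0.004,0,0,0,-1],[0.004,0,0,0,-1]],
  ],
)

```text
time: 16.95
eef_pos: [0.6471, -0.0902, 0.0549]
orientation: [0.0, 0.634, 0.773, -0.0]
wrist_force: [-0.4, 0.3, -1.6]
width: 0.0176
```

```bash
python3 -c "
from h import *
w=cams.read_camera('wrist')
shaft(w)
go(*ow(-.219,-.0915),.056,101.37)
print((get_obs()['wrist_force'][:2]@E).round(2),(get_obs()['wrist_force'][:2]@N).round(2))
"
```

```text
shaft +0.06 709 y -0.0899 ztop 0.0799
 shaft +0.08 642 y -0.0903 ztop 0.0776
 shaft +0.10 723 y -0.0903 ztop 0.0776
 shaft +0.12 558 y -0.0905 ztop 0.0776
 max x -0.1002 tcp oven [-0.2246 -0.0912  0.0548]
t 17.0 tcp [ 0.6472 -0.0903  0.0548] head 101.32 tilt -1.0 w 0.0183 F [-0.1 -0.2 -2.3] T [-0.06  0.08  0.01]
 -> shift [ 0.0056  0.0003 -0.0012] spin -0.0009
-0.13 0.14
```

Nose about 8 mm into the bore with no contact. Pushing in steps.

carry_out(
  series=[
    [[0.001,0,-0.001,0,-1],[0.002,0,-0.001,0,-1],[0.003,0,-0.001,0,-1],[0.004,0,-0.001,0,-1],[0.004,0,-0.001,0,-1]],
  ],
)

```text
time: 17.5
eef_pos: [0.6465, -0.0864, 0.056]
orientation: [0.0, 0.634, 0.774, -0.0]
wrist_force: [0.9, -3.9, -1.2]
width: 0.0178
```

carry_out(
  series=[
    [[0.0005,0,0,0,-1],[0.001,0,0,0,-1],[0.0015,0,0,0,-1],[0.002,0,0,0,-1],[0.002,0,0,0,-1]],
  ],
)

```text
time: 18.0
eef_pos: [0.646, -0.0843, 0.0559]
orientation: [0.0, 0.634, 0.774, -0.0]
wrist_force: [1.2, -3.6, -0.6]
width: 0.0175
```

```bash
python3 -c "
from h import *
go(*ow(-.219,-.0915),.056,101.37)
f=get_obs()['wrist_force'];print((f[:2]@E).round(2),(f[:2]@N).round(2))
"
```

```text
t 18.0 tcp [ 0.646  -0.0843  0.0559] head 101.35 tilt -1.0 w 0.0175 F [ 1.2 -3.6 -0.6] T [-0.88 -0.12 -0.03]
 -> shift [-0.0005  0.0003 -0.0001] spin -0.0004
-3.78 -0.51
```

About 3.8 N, so the spring is compressing. Going on until the stop shows.

carry_out(
  series=[
    [[0.0004,0,0,0,-1],[0.0008,0,0,0,-1],[0.0012,0,0,0,-1],[0.0016,0,0,0,-1],[0.002,0,0,0,-1]],
  ],
)

```text
time: 18.5
eef_pos: [0.6461, -0.0835, 0.0562]
orientation: [0.001, 0.634, 0.774, -0.0]
wrist_force: [1.7, -8.7, -1.5]
width: 0.018
```

carry_out(
  series=[
    [[0.0004,0,0,0,-1],[0.0008,0,0,0,-1],[0.0012,0,0,0,-1],[0.0015,0,0,0,-1],[0.0015,0,0,0,-1]],
  ],
)

```text
time: 19.0
eef_pos: [0.6464, -0.0833, 0.0566]
orientation: [0.002, 0.634, 0.774, -0.001]
wrist_force: [1.8, -12.3, -0.7]
width: 0.0179
```

```bash
python3 -c "
from h import *
w=cams.read_camera('wrist');shaft(w)
go(*ow(-.219,-.0915),.056,101.37)
f=get_obs()['wrist_force'];print((f[:2]@E).round(2),(f[:2]@N).round(2))
"
```

```text
shaft +0.06 703 y -0.0902 ztop 0.0813
 shaft +0.08 678 y -0.0904 ztop 0.0792
 shaft +0.10 745 y -0.0906 ztop 0.0791
 shaft +0.12 562 y -0.0906 ztop 0.0789
 max x -0.0933 tcp oven [-0.2176 -0.0918  0.0566]
t 19.05 tcp [ 0.6464 -0.0833  0.0566] head 101.34 tilt -1.0 w 0.0176 F [  2.3 -12.4  -0.2] T [-2.   -0.25  0.09]
 -> shift [-0.0014 -0.0003  0.0006] spin -0.0006
-12.62 0.22
```

The stop is reached (12.6 N, no further travel). Withdrawing so the button springs back.

carry_out(
  series=[
    [[-0.006,0,0,0,-1],[-0.018,0,0,0,-1],[-0.035,0,0,0,-1],[-0.055,0,0,0,-1],[-0.07,0,-0.005,0,-1]],
  ],
)

```text
time: 19.55
eef_pos: [0.6588, -0.1511, 0.0601]
orientation: [-0.001, 0.634, 0.773, -0.0]
wrist_force: [-0.8, 0.4, -1.2]
width: 0.0176
```

carry_out(
  series=[
    [[-0.01,0,-0.02,0,-1],[-0.01,0,-0.05,0,-1],[-0.01,0,-0.08,0,-1],[-0.01,0,-0.09,0,-1],[-0.01,0,-0.09,0,-1]],
  ],
)

```text
time: 20.05
eef_pos: [0.6621, -0.1602, 0.1529]
orientation: [0.002, 0.634, 0.773, 0.001]
wrist_force: [-0.6, -0.8, -2.2]
width: 0.0175
```

```bash
python3 -c "
from h import *
s=cams.read_camera('side')
for k in ('reset_cap','tray_bar','tray_rear'):
    for r in nets.place_of(s,k)[:2]: print(k,wo(np.array(r['point'])).round(4),round(r['conf'],2))
go(.405,-.304,.14,90.55)
"
```

```text
tray_bar [-0.1267  0.0014  0.0584] 0.59
tray_rear [-0.0163 -0.005   0.0334] 0.75
t 20.25 tcp [ 0.6599 -0.1587  0.1486] head 101.34 tilt -1.0 w 0.0176 F [-0.3 -0.1 -1.4] T [-0.12  0.06 -0.  ]
 -> shift [-0.0924 -0.2785  0.0093] spin 0.1884
```

carry_out(
  series=[
    [[-0.01,-0.025,0,0.03,-1],[-0.025,-0.07,0,0.07,-1],[-0.04,-0.115,0,0.11,-1],[-0.055,-0.16,0,0.15,-1],[-0.068,-0.2,0,0.188,-1]],
  ],
)

```text
time: 20.75
eef_pos: [0.4757, -0.2651, 0.1493]
orientation: [-0.001, 0.704, 0.71, -0.0]
wrist_force: [-0.4, -1.8, -0.5]
width: 0.0176
```

```bash
python3 -c "
from h import *
go(.405,-.304,.14,90.55)
"
```

```text
t 20.75 tcp [ 0.4757 -0.2651  0.1493] head 90.5 tilt -1.0 w 0.0176 F [-0.4 -1.8 -0.5] T [-0.1   0.07 -0.02]
 -> shift [-0.0383 -0.071   0.0094] spin -0.0009
```

carry_out(
  series=[
    [[-0.018,-0.03,0,0,-1],[-0.03,-0.055,0,0,-1],[-0.038,-0.07,0,0,-1],[-0.038,-0.07,0.005,0,-1],[-0.038,-0.07,0.01,0,-1]],
  ],
)

```text
time: 21.25
eef_pos: [0.4085, -0.3035, 0.1399]
orientation: [-0.001, 0.704, 0.71, 0.0]
wrist_force: [2.0, -1.2, -1.9]
width: 0.0178
```

```bash
python3 -c "
from h import *
cams.read_camera('wrist');w=cams.read_camera('wrist')
go(.405,-.304,.056,90.55)
H,W=w['range_z'].shape;v,u=np.mgrid[:H,:W];P=unproj(w,u,v).reshape(-1,3)
q=P[(P[:,2]>.135)&(P[:,2]<.185)&(P[:,1]>-.27)&(abs(P[:,0]-.405)<.03)]
for y in np.arange(-.26,-.17,.02):
    k=q[(q[:,1]>y)&(q[:,1]<y+.02)]
    if len(k)>4: print('rod',round(y+.01,2),((k[:,0].min()+k[:,0].max())/2).round(4),np.percentile(k[:,2],95).round(4))
q=P[(P[:,2]>.07)&(P[:,2]<.097)&(P[:,1]>-.23)&(P[:,1]<-.16)&(abs(P[:,0]-.403)<.04)]
print('front saddle',q.min(0),q.max(0),len(q))
save(w,'w8.png',s=1.2)
"
```

```text
t 21.35 tcp [ 0.4087 -0.3026  0.1393] head 90.6 tilt -1.0 w 0.0179 F [ 0.3 -0.2 -1.4] T [-0.08  0.03 -0.03]
 -> shift [-0.0015 -0.0036  0.0833] spin 0.001
rod -0.25 0.4067 0.1686
rod -0.23 0.4069 0.1621
rod -0.21 0.4069 0.1621
rod -0.19 0.4069 0.162
rod -0.17 0.4068 0.1604
front saddle [ 0.38115991 -0.20712406  0.07007767] [ 0.42647226 -0.19467776  0.09516543] 854
```

Aligned over the saddles: shaft x 0.4069 against the notch at 0.4038, so 3 mm to correct. Lowering.

carry_out(
  series=[
    [[-0.002,-0.003,0.01,0,-1],[-0.002,-0.003,0.025,0,-1],[-0.002,-0.003,0.04,0,-1],[-0.002,-0.003,0.05,0,-1],[-0.002,-0.003,0.05,0,-1]],
  ],
)

```text
time: 21.85
eef_pos: [0.4051, -0.3046, 0.089]
orientation: [-0.002, 0.703, 0.711, 0.0]
wrist_force: [-1.1, -0.4, -1.0]
width: 0.018
```

```bash
python3 -c "
from h import *
w=cams.read_camera('wrist')
go(.405,-.3045,.056,90.55)
H,W=w['range_z'].shape;v,u=np.mgrid[:H,:W];P=unproj(w,u,v).reshape(-1,3)
q=P[(P[:,2]>.097)&(P[:,2]<.135)&(P[:,1]>-.27)&(abs(P[:,0]-.405)<.03)]
for y in np.arange(-.26,-.17,.02):
    k=q[(q[:,1]>y)&(q[:,1]<y+.02)]
    if len(k)>4: print('rod',round(y+.01,2),((k[:,0].min()+k[:,0].max())/2).round(4),np.percentile(k[:,2],95).round(4))
q=P[(P[:,2]>.08)&(P[:,2]<.097)&(P[:,1]>-.23)&(P[:,1]<-.16)&(abs(P[:,0]-.403)<.04)]
print('front saddle',q.min(0),q.max(0),len(q))
"
```

```text
t 21.9 tcp [ 0.4055 -0.3052  0.09  ] head 90.61 tilt -1.0 w 0.0177 F [ 0.4 -0.1 -0.7] T [-0.09  0.07 -0.  ]
 -> shift [ 0.0006 -0.0005  0.034 ] spin 0.001
rod -0.25 0.4035 0.1146
rod -0.23 0.4035 0.1122
rod -0.21 0.4035 0.1121
rod -0.19 0.4034 0.1121
front saddle [ 0.38142003 -0.20710786  0.08002109] [ 0.42662475 -0.19441865  0.09457961] 1355
```

Shaft is on the notch line (0.4035 against 0.4040). Lowering onto the seats.

carry_out(
  series=[
    [[0,0,0.01,0,-1],[0,0,0.02,0,-1],[0,0,0.028,0,-1],[0,0,0.0325,0,-1],[0,0,0.0325,0,-1]],
  ],
)

```text
time: 22.4
eef_pos: [0.4054, -0.3055, 0.0576]
orientation: [-0.001, 0.704, 0.711, 0.0]
wrist_force: [-0.5, 0.5, -1.0]
width: 0.0174
```

```bash
python3 -c "
from h import *
go(.405,-.3045,.056,90.55)"
```

```text
t 22.4 tcp [ 0.4054 -0.3055  0.0576] head 90.56 tilt -1.0 w 0.0174 F [-0.5  0.5 -1. ] T [-0.08  0.07  0.04]
 -> shift [ 0.001  -0.0004  0.0016] spin 0.0002
```

carry_out(
  series=[
    [[0,0,0.001,0,-1],[0,0,0.0015,0,-1],[0,0,0.0015,0,-1],[0,0,0.0015,0,-0.6],[0,0,0.0015,0,-0.4]],
  ],
)

```text
time: 22.9
eef_pos: [0.4059, -0.3061, 0.0572]
orientation: [0.0, 0.704, 0.711, -0.0]
wrist_force: [-0.2, -0.1, -0.7]
width: 0.0223
```

carry_out(
  series=[
    [[0,0,0,0,-0.3],[0,0,0,0,-0.3],[0,0,-0.02,0,-0.3],[0,0,-0.06,0,-0.3],[0,0,-0.1,0,-0.3]],
  ],
)

```text
time: 23.4
eef_pos: [0.4051, -0.3052, 0.1574]
orientation: [-0.001, 0.704, 0.711, 0.0]
wrist_force: [-0.3, -0.4, -0.2]
width: 0.0325
```

carry_out(
  series=[
    [[-0.03,0,-0.03,0,-0.3],[-0.06,0,-0.06,0,-0.3],[-0.06,0,-0.08,0,-0.3],[-0.06,0,-0.08,0,-0.3],[-0.06,0,-0.08,0,-0.3]],
  ],
)

```text
time: 23.9
eef_pos: [0.4061, -0.3653, 0.2362]
orientation: [-0.0, 0.704, 0.711, 0.0]
wrist_force: [0.2, 0.2, 0.2]
width: 0.0327
```

```bash
python3 -c "
from h import *
w=cams.read_camera('wrist');s=cams.read_camera('side');t=cams.read_camera('top')
go(.4,-.3,.2,90.55)
P=unproj(w,*np.mgrid[:384,:512][::-1]).reshape(-1,3)
q=P[(P[:,2]>.066)&(P[:,2]<.1)&(abs(P[:,0]-.405)<.03)&(P[:,1]<-.05)&(P[:,1]>-.38)]
for y in np.arange(-.38,-.06,.04):
    k=q[(q[:,1]>y)&(q[:,1]<y+.02)]
    if len(k)>4: print(round(y+.01,2),len(k),k[:,0].min().round(4),k[:,0].max().round(4),np.percentile(k[:,2],95).round(4))
for n,p in(('s',s),('t',t),('w',w)):
  for k in ('rod','rod_nose','rod_hook','reset_cap','tray_bar','tray_rear'):
    for r in nets.place_of(p,k)[:1]: print(n,k,np.array(r['point']).round(4),wo(np.array(r['point'])).round(4),round(r['conf'],2))
a=cv2.resize(s['frame'][95:285,190:330],(442,600),interpolation=2);b=cv2.resize(w['frame'],(350,262))
im=np.zeros((600,800,3),np.uint8);im[:,:442]=a;im[:262,446:796]=b
cv2.imwrite('pics/f.png',im[:,:,::-1])
"
```

```text
t 24.05 tcp [ 0.4058 -0.3645  0.2352] head 90.6 tilt -1.0 w 0.0324 F [-1.   0.4  0.8] T [-0.03  0.08 -0.03]
 -> shift [ 0.0645 -0.005   0.0353] spin 0.0009
-0.37 165 0.3856 0.425 0.0878
-0.33 283 0.3951 0.4126 0.0879
-0.29 315 0.395 0.4129 0.0877
-0.25 173 0.398 0.4103 0.0814
-0.21 634 0.3812 0.4263 0.092
-0.17 11 0.4007 0.4069 0.0781
s rod [ 0.4041 -0.3015  0.0752] [-0.3837  0.1888  0.0752] 0.77
s rod_hook [ 0.4063 -0.1041  0.0469] [-0.1907  0.1477  0.0469] 0.54
s tray_bar [ 0.5368 -0.0133  0.0609] [-0.1274  0.0019  0.0609] 0.41
s tray_rear [0.5223 0.0932 0.0323] [-0.0201 -0.0049  0.0323] 0.63
t rod [ 0.4057 -0.304   0.0759] [-0.3865  0.1877  0.0759] 0.54
t rod_nose [ 0.4066 -0.0705  0.0717] [-0.1578  0.1408  0.0717] 0.79
t rod_hook [ 0.4023 -0.1034  0.0521] [-0.1892  0.1515  0.0521] 0.78
t tray_bar [ 0.5396 -0.0127  0.058 ] [-0.1273 -0.001   0.058 ] 0.89
t tray_rear [0.5211 0.0981 0.0297] [-0.0151 -0.0047  0.0297] 0.96
w rod [ 0.4037 -0.3053  0.0718] [-0.3874  0.1899  0.0718] 0.56
```

View pics/f.png

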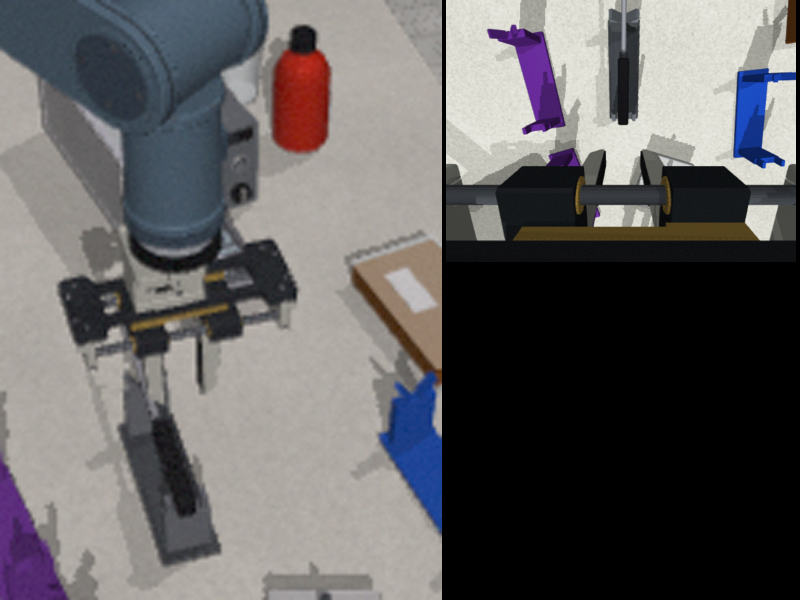

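The rod lies in both saddles: handle at crop (175,465) in the side view and (623,90) in the wrist view. Handle top is at 0.088 and shaft top at 0.078, as at the start, with the hook down. The tray is outside and the gripper is clear.

```bash
python3 -c "
from plant import job
print(job.job_done())"
```

```text
the job is handed in; nothing more can be done
None
```

I did all three steps with the rod, in the order asked, and handed the job in at about 24 s of the 58 s allowed.

- **Tray:** I drew it out level by its handle bar. It stands wholly outside on the shelf, with its rear edge about 15–20 mm in front of the oven face. The last readings from the side and top cameras agreed on this.
- **Reset button:** I pushed it with the rod's nose until it met a hard stop at 12.6 N, then withdrew fully. It went about 1.4 mm deeper than I had calculated, which is within calibration error. I did not see the button spring back: the network never found the button at its place on the pod, so this rests on the force readings and the nose being withdrawn.
- **Rod:** It lies back in both saddles, hook down. Its heights match those at the start (handle top 88 mm, shaft top 78 mm), and it is in line with the notch to within about 1 mm.

The gripper is open and clear of everything. No contact above about 13 N was read, and no other object was meant to be touched or seen to move.

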